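# Release and remove a spent water filter cartridge

### The arm

A 7-joint arm with a two-finger parallel gripper is mounted at the origin on the work surface. World frame = base frame: x ahead of the robot, y to its left, z up, the work surface at z = 0. Lengths are in mm, angles in rad, forces in N, time in s.
With the tool pointing down it reaches from about 400 to 875 mm from the base axis. Payload 4.4 kg.
Tool frame: the origin (TCP) lies between the finger pads; the fingertips stand ctrl.tip_reach ahead of it and the grasp point (between the pads) lies 8 mm behind it (ctrl.tip_reach is the distance from the TCP to the fingertips, in mm); z points along the fingers, y is the direction in which the jaws open and shut (so a half turn about z gives the same grasp; the last joint's range is limited). The gripper opens to 85 mm and grips with 20 to 120 N. Pads are 22 mm wide; open, the fingers measure 114 mm over their backs; the gripper's body (76 mm by 85 mm) begins 54 mm behind the grasp point. The pads swing forward as they close: fully open they stand 13 mm farther back than shut.
Start: joints at [1.144, 0.628, 0.038, 1.517, -0.027, 0.996, -0.02], TCP at [229.492, -608.154, 242.313] pointing down, gripper open.
Joint ranges: [-3.06, 3.06], [-0.37, 2.12], [-1.25, 1.32], [0.18, 2.47], [-1.1, 4.24], [0.23, 1.98], [-2.94, 2.94]. Speed limits (rad/s): [2.57, 2.57, 3.14, 3.14, 3.14, 3.14, 3.14].

### API

Orientations are given as [roll, pitch, yaw] about the fixed x, y, z axes, in that order (R = Rz(yaw) Ry(pitch) Rx(roll)).
In Python, from cell import status, viewer, order, ctrl gives the robot as it stands.
- The arm moves only by the tool play_rows, never from a script. Its argument "series" is a list of rows, each a list of 5 numbers: the shift along the tool's x, y, z in cm, then the turn about the tool's z in degrees, then the closure, from 0 (fully open) to 1 (shut). In form: [[x, y, z, yaw, gripper], ...]. A call has 1 to 8 rows; each row is the pose to reach, as a shift and turn from the pose commanded when the call began, along the tool's axes at that moment; what a row does not reach only later rows make up. A row lasts 1/10 s, in which the tool goes at most 50 mm and 8.59 degrees, less where a joint would pass 70% of its speed; a pose out of reach is approached as far as the arm can. A call with a gripper value outside its range is refused whole. The fingers move at their own pace and stop on an object; the grip force is fixed at half the most. Time passes only in rows, so rows that repeat a pose let the fingers close. It gives the time, the measured TCP pose, the force and the opening at its end, in the units of the state.
- status.read_state(): the state, without advancing time (a new reading comes with each control period).
- viewer.get_image(name): name is "scene" or "top" or "wrist"; returns a dict with "img" (384x512x3 uint8, red, green, blue), "vfov" (degrees; the focal length in pixels is half the picture's height over the tangent of half this angle, whatever the lens; pixels are square), "cx", "cy" (the principal point, pixels), "dist_coeffs" ([k1, k2, p1, p2, k3] as OpenCV has them; the pictures are not rectified), "rvec" (rotation vector, rad) and "tvec" (3), from world to camera coordinates, as OpenCV has them; the wrist camera has in their place "tool_from_camera" (4x4, takes a point from camera to tool coordinates, whose origin is the TCP and whose axes are the flange's). Camera axes: x right, y down, z forward; pixel columns grow to the right and rows downward; lengths in mm; the calibration is good to about 2 mm. A picture is of the moment at which its call begins: read the wrist's pose just before it. There is no depth.
- order.finish_job(): hands the job in, once; it reports no verdict.
The state is a dict: "clock": time; "qpos": joint angles; "qd": joint speeds; "tau": joint torques, N m; "eef_pos": TCP position; "tool_rot": TCP orientation; "force": force on the tool from outside, world axes, zero at the start; "torque": the same for the moment, N m; "width": finger opening in mm.
Only numpy, scipy, OpenCV 4.12 (cv2) and the standard library are available. Lean on these libraries where they do the work, as an engineer would, in place of code of your own. Each camera call takes 0.05 s, during which the arm holds its last target. There are 200 camera calls.

### The job

The filter cartridge in the countertop water filter unit is spent. Push it straight into its sloping port until the push latch lets go and it springs out, pull it free, and set it down (do not drop it) standing upright on its foot in the steel tray, released; leave the cake box, the soap bottle and the mug where they are.

Things in the scene. Friction and masses are not known exactly. Their poses are not given: they have to be found in the camera images.
- cartridge: Grey plastic filter cartridge, 152 mm long, 0.25 to 0.5 kg, at first latched in the port. Origin: centre of its flat foot; +z along it to the grip end, y the unit's left-right. From the foot: body 44 (x) by 56 (y) mm up to 100 mm with a lug 8 mm out on its +x side at 40 to 55 mm; flange from 100 to 110 mm, x -27 to +32, y -40 to +40 mm; then the grip bar, 110 to 152 mm.
- grip_bar (a point): Centre of the cartridge's grip bar, 131 mm from the foot; axes as the cartridge's. The bar stands up 42 mm from the flange, is 44 mm long in x and 20 mm thick in y: pinch it across y with the fingers pointing along the cartridge's -z. Its end face, 21 mm beyond this point along +z, is the place to push.
- port: Port of the filter unit. Origin: centre of its mouth in the sloping white face, 145 mm above the counter; +z straight out along the port's axis, 35 deg from vertical, leaning to the unit's front (robot side); y along the unit's width. The cartridge's foot is 90 mm inside when latched, its flange 10 mm off the face. It slides only along z until its foot is out.
- unit: Filter unit, a fixed white box 224 mm deep (x), 200 mm wide (y), 197 mm high at its back, 88 mm at its front (-x), with the sloping face between; a short steel spout at the back reaches 36 mm above its top and 64 mm behind it. Origin: centre of its underside.
- catch (a joint): Hidden catch (rad) that holds the cartridge by its lug; it cannot be pulled out while latched. 0 latched. Pushing the cartridge in along its axis turns it: it lets go at 0.16 to 0.22 (4.5 to 6 mm in), reads about 0.27 at 7 mm, 0.31 at 8 mm, 0.39 at the hard stop 10 mm in, and stays as turned. The push takes 7 to 13 N. A push under 4 mm does not release.
- ejector (a joint): Spring under the cartridge's foot, in m along the port's +z: 0 latched, negative while pushed in (-0.010 at the hard stop), 0.032 when sprung out. Once the catch has let go and the push is taken away, it lifts the cartridge 32 mm from the latched place in under half a second and holds it there, foot still 58 mm inside, to be pulled out.
- tray: Open steel tray, 180 by 220 mm outside (x, y), rim 25 mm high, walls 4 mm, fixed on the counter. Origin: centre of its underside on the counter.
- tray_in (a point): Centre of the tray's inner floor (4 mm above the counter); z up.
- cakebox: Clear clamshell cake box, 120 x 120 x 70 mm, bystander. Origin: centre of its underside.
- soap: Bottle of washing-up liquid, 70 mm across, 190 mm high, bystander. Origin: centre of its underside.
- mug: White mug, 82 mm across, 95 mm high, bystander. Origin: centre of its underside.
Mind the look-alikes: they are no part of the job. Leave any pink look-alike of the cartridge alone.

How it is judged:
By the outcome, as a careful person would: the job done as asked, in the order asked, and still so for the second after the job is handed in, with the robot touching nothing.
It also fails if it takes over 54 s, if anything falls off the work surface, if the arm or the gripper's body presses on something with over 40 N, if the wrist force passes 120 N, or if a joint passes its speed limit or range.

## Working session

There is one attempt and no reset: what is moved stays moved. The work goes in short steps, Python scripts to look and compute and a tool call to move; the robot and the scene stay as the last step left them, time stands still between calls to the robot, and variables do not carry over. Pictures are saved under pics/ and viewed, about 8 in all and at most 12, crops included, and the job is handed in when it is done.

Besides the shell and the picture viewer there is one more tool, called as name([rows], argument=value, ...), one row to a line, values as JSON. play_rows: Moves the arm, as the interface text tells. Its arguments: {"type":"object","properties":{"series":{"type":"array","items":{"type":"array","items":{"type":"number"}}}},"required":["series"]}

```bash
mkdir -p pics; ls; cat > h.py <<'E'
import numpy as np, cv2
from cell import status, viewer, order, ctrl
from scipy.spatial.transform import Rotation as R
def cam(n):
    s=status.read_state(); d=viewer.get_image(n)
    f=d["img"].shape[0]/2/np.tan(np.radians(d["vfov"]/2))
    d["K"]=np.array([[f,0,d["cx"]],[0,f,d["cy"]],[0,0,1]]); d["D"]=np.array(d["dist_coeffs"],float)
    if "rvec" in d:
        Rm=cv2.Rodrigues(np.array(d["rvec"],float))[0]; t=np.array(d["tvec"],float).ravel()
    else:
        T=np.eye(4); T[:3,:3]=R.from_euler("xyz",s["tool_rot"]).as_matrix(); T[:3,3]=s["eef_pos"]
        W=np.linalg.inv(T@np.array(d["tool_from_camera"])); Rm=W[:3,:3]; t=W[:3,3]
    d["R"]=Rm; d["t"]=t; return d
def proj(d,P): return cv2.projectPoints(np.array(P,float).reshape(-1,1,3),cv2.Rodrigues(d["R"])[0],d["t"],d["K"],d["D"])[0].reshape(-1,2)
def ray(d,uv):
    n=cv2.undistortPoints(np.array(uv,float).reshape(-1,1,2),d["K"],d["D"]).reshape(-1,2)
    v=np.c_[n,np.ones(len(n))]@d["R"]; return -d["R"].T@d["t"], v/np.linalg.norm(v,axis=1)[:,None]
def atz(d,uv,z):
    c,v=ray(d,uv); return c+v*((z-c[2])/v[:,2])[:,None]
def save(d,name,crop=None,k=1):
    im=d["img"][:,:,::-1]
    if crop: x0,y0,x1,y1=crop; im=im[y0:y1,x0:x1]
    cv2.imwrite("pics/"+name,cv2.resize(im,None,fx=k,fy=k,interpolation=cv2.INTER_CUBIC))
def dump(d,fn):
    import pickle; pickle.dump({k:d[k] for k in("img","K","D","R","t")},open(fn,"wb"))
E
python3 - <<'E'
from h import *
print(status.read_state(), ctrl.tip_reach, [a for a in dir(ctrl) if a[0]!='_'])
ims=[]
for n in("scene","top"):
    d=cam(n); dump(d,n+".pkl"); save(d,n+".png",k=1.5); print(n,-d["R"].T@d["t"],d["D"])
E
```

```text
pics
{'clock': 0.0, 'qpos': array([ 1.14422888,  0.6293413 ,  0.03841863,  1.51836131, -0.0270091 ,
        0.99628658, -0.02000179]), 'qd': array([ 5.45147700e-06,  3.63265450e-04,  8.78618170e-04, -5.67336903e-04,
        1.09629602e-04, -2.88673752e-04, -7.99160896e-04]), 'tau': array([ 2.32719340e-04, -5.63404477e+01,  1.22620538e+00, -1.93445742e+01,
        1.09278836e-02,  1.06799137e-02,  2.74070908e-05]), 'eef_pos': array([ 229.27706721, -607.58262408,  241.39389722]), 'tool_rot': array([-3.13971321e+00,  3.04010358e-06,  3.60779724e-01]), 'force': array([-0.11254365,  0.69248708, -0.11395396]), 'torque': array([-0.00478232, -0.01105473,  0.04820541]), 'width': 85.53271015541388} 11.0 ['MotionError', 'tip_reach']
scene [1481.36493398  308.91675841 1543.73485517] [0.00595941 0.         0.         0.         0.        ]
top [ 524.84199246   16.05120974 1615.1394513 ] [-0.02937528  0.          0.          0.          0.        ]
```

View pics/scene.png

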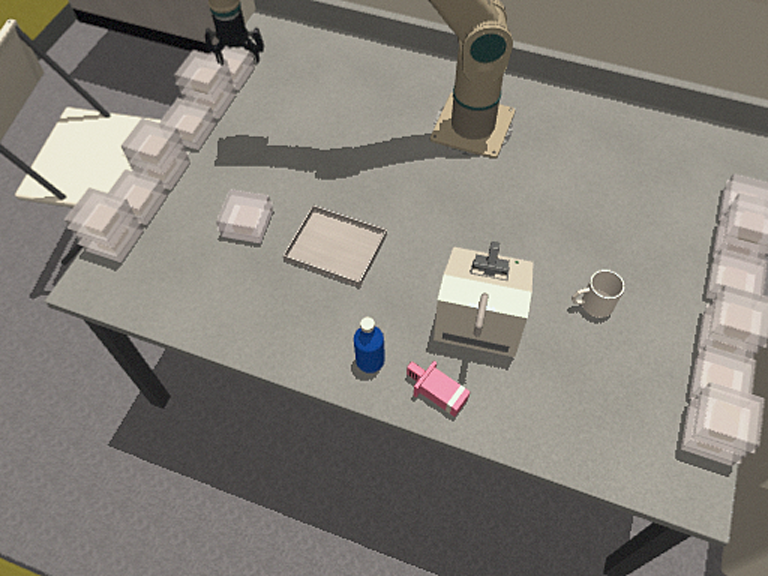

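View pics/top.png

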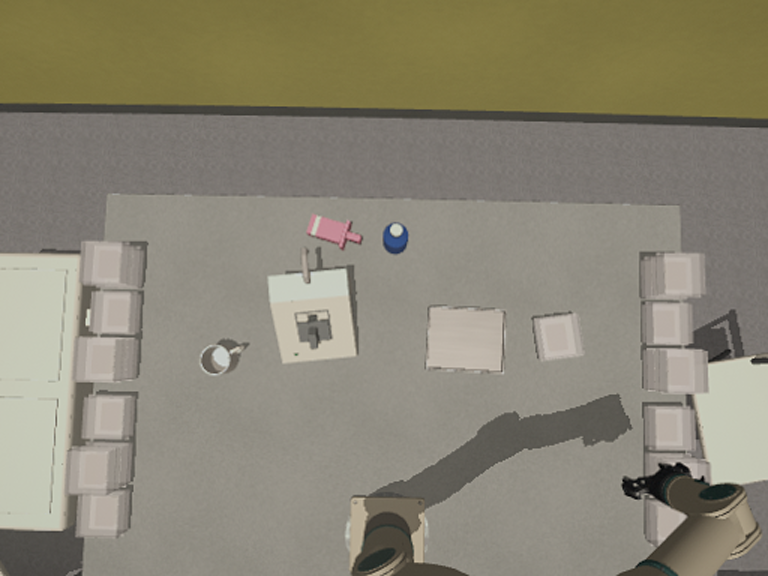

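```bash
python3 - <<'E'
from h import *; import pickle
a=pickle.load(open("top.pkl","rb"));b=pickle.load(open("scene.pkl","rb"))
A=cv2.resize(a["img"][160:255,170:345],None,fx=4.5,fy=4.5,interpolation=cv2.INTER_CUBIC)
B=cv2.resize(b["img"][155:240,280:365],None,fx=7,fy=7,interpolation=cv2.INTER_CUBIC)
cv2.imwrite("pics/ca.png",A[:,:,::-1]);cv2.imwrite("pics/cb.png",B[:,:,::-1])
E
```

```text
(no output)
```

View pics/ca.png

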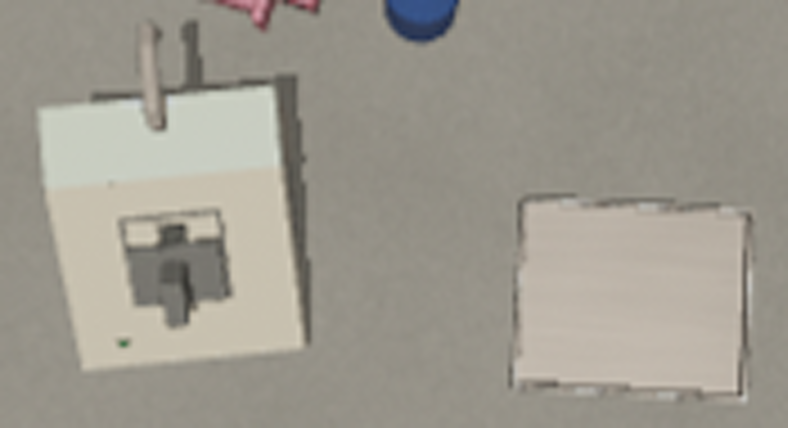

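View pics/cb.png

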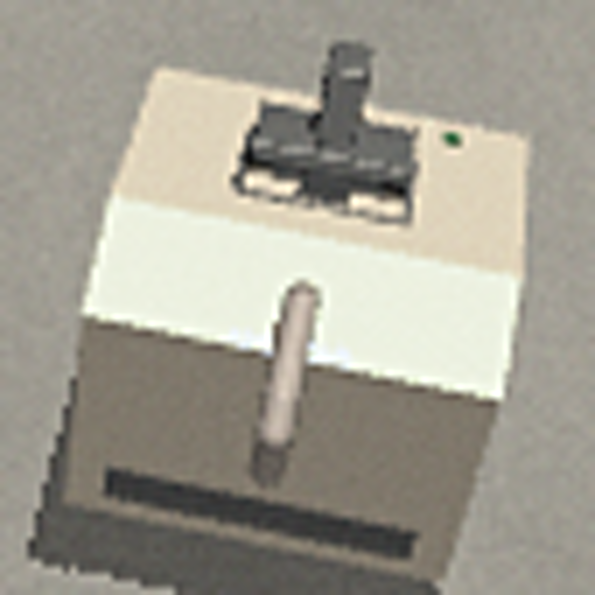

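```bash
cat > fit.py <<'E'
from h import *; import pickle
from scipy.optimize import least_squares
a=pickle.load(open("top.pkl","rb"));b=pickle.load(open("scene.pkl","rb"))
oa=lambda p:(np.array(p)+.5)/4.5-.5+[170,160]
ob=lambda p:(np.array(p)+.5)/7-.5+[280,155]
def W(p,L): return np.array(L)@R.from_euler("z",p[2]).as_matrix().T+[p[0],p[1],0]
U=[(112,100,197),(112,-100,197),(43.7,100,197),(43.7,-100,197),(-112,100,88),(-112,-100,88)]
ta=oa([(39,107),(275,86),(48,188),(280,168),(84,369),(305,347)])
tb=ob([(500,400),(80,318),(523,276),(113,197),(528,138),(157,68)])
f=lambda p:np.r_[(proj(a,W(p,U))-ta).ravel(),(proj(b,W(p,U))-tb).ravel()]
r=least_squares(f,[650,120,.1]);print("unit",r.x,np.round(f(r.x),1)); u=r.x
T=[(90,110,25),(90,-110,25),(-90,110,25),(-90,-110,25)]
tt=oa([(519,197),(751,210),(512,387),(745,400)])
g=lambda p:(proj(a,W(p,T))-tt).ravel()
r=least_squares(g,[600,-200,0]);print("tray",r.x,np.round(g(r.x),1))
s,c=np.sin(np.radians(35)),np.cos(np.radians(35))
def cart(h,x=0,y=0): # cartridge h above mouth along port z ; x in cart frame
    return np.array([-30.6-s*h+c*x, y, 145+c*h+s*x])
if __name__=="__main__":
    for n,h in(("mouth",0),("flange",10),("grip",41),("end",62)): print(n,W(u,[cart(h)]))
    L=[cart(62,x,y) for x in(-22,22) for y in(-10,10)]+[cart(20,x,y) for x in(-27,32) for y in(-40,40)]
    print(np.round((proj(a,W(u,L))-[169.5,159.5])*4.5).tolist());print(np.round((proj(b,W(u,L))-[279.5,154.5])*7).tolist())
    print("dir",W([0,0,u[2]],[(-s,0,c)]))
    for n,d,p in(("mug",a,(218,360)),("soap",a,(395,240)),("cake",a,(558,336))): print(n,atz(d,[np.array(p)/1.5],90))
E
python3 fit.py
```

```text
unit [5.93578352e+02 2.05658718e+02 1.18235849e-01] [ 0.1  0.2 -0.2 -0.2 -0.6 -0.   0.3 -0.7 -0.  -0.1  0.  -0.   0.2  0.
  0.2 -0.6 -0.2  0.3 -0.4 -0.3  0.1 -0.1  0.  -0.4]
tray [ 5.44573577e+02 -2.09780192e+02 -3.29461397e-02] [ 0.1 -0.1  0.1 -0.3 -0.3  0.3  0.1  0.1]
mouth [[563.19199294 202.04912517 145.        ]]
flange [[557.49627407 201.3725312  153.19152044]]
grip [[539.83954558 199.27508991 178.58523382]]
end [[527.87853595 197.85424258 195.78742675]]
[[191.0, 327.0], [167.0, 329.0], [183.0, 284.0], [160.0, 286.0], [228.0, 300.0], [137.0, 309.0], [219.0, 243.0], [126.0, 252.0]]
[[335.0, 37.0], [374.0, 44.0], [329.0, 66.0], [369.0, 74.0], [262.0, 99.0], [417.0, 129.0], [251.0, 139.0], [412.0, 171.0]]
dir [[-0.56957189 -0.0676594   0.81915204]]
mug [[473.03501692 465.64381825  90.        ]]
soap [[810.74113247  -5.96720296  90.        ]]
cake [[ 555.96179041 -453.44862651   90.        ]]
```

Candidates: the grey cartridge in the unit's sloping face, top (313,330) and scene (490,262); and the pink look-alike lying on the counter, top (333,231) and scene (438,388). I choose the grey one, and the close crops show its bar end where the fit predicts, at crop A (160–190, 285–328). Tray at top (465,340), soap (395,237), mug (218,360), cake box (558,336).

```bash
cat > to.py <<'E'
import sys; from h import *
s=status.read_state(); a=[float(v) for v in sys.argv[1:]]
def rel(p,s=s): return R.from_euler("xyz",s["tool_rot"]).as_matrix().T@(np.array(p)-s["eef_pos"])/10
def st(): print("t",round(s["clock"],2),"tcp",np.round(s["eef_pos"],1),"rot",np.round(s["tool_rot"],3),"F",np.round(s["force"],1),"w",round(s["width"],1),"q",np.round(s["qpos"],2))
if __name__=="__main__":
    st()
    for i in range(0,len(a),4):
        print(np.round(rel(a[i:i+3]),2),"turn",round(np.degrees((s["tool_rot"][2]-a[i+3]+np.pi)%(2*np.pi)-np.pi),2))
E
python3 to.py 440 -250 290 .118  517 196.5 240 .118
```

```text
t 0.1 tcp [ 229.3 -607.6  241.5] rot [-3.14   0.     0.361] F [-0.3 -0.5 -0. ] w 85.5 q [ 1.14  0.63  0.04  1.52 -0.03  1.   -0.02]
[ 32.34 -26.03  -4.81] turn 13.91
[ 55.31 -65.08   0.26] turn 13.91
```

play_rows([
  [16,-13,-5,7,0.5],
  [32,-26,-5,13.9,1],
  [32,-26,-5,13.9,1],
  [32,-26,-5,13.9,1],
  [32,-26,-5,13.9,1],
  [32,-26,-5,13.9,1],
  [32,-26,-5,13.9,1],
  [32,-26,-5,13.9,1],
])

```text
clock: 0.9
eef_pos: [429.7, -263.5, 290.8]
tool_rot: [-3.141, 0.0, 0.118]
force: [-0.0, 0.0, -0.2]
width: -0.1
```

```bash
python3 to.py 494 194 270 .118
```

```text
t 0.9 tcp [ 429.7 -263.5  290.8] rot [-3.141  0.     0.118] F [-0.   0.  -0.2] w -0.1 q [ 0.44  0.36  0.07  1.85 -0.03  0.93 -0.93]
[ 11.77 -44.67   2.08] turn 0.0
```

play_rows([
  [11.8,-44.7,2,0,1],
  [11.8,-44.7,2,0,1],
  [11.8,-44.7,2,0,1],
  [11.8,-44.7,2,0,1],
  [11.8,-44.7,2,0,1],
  [11.8,-44.7,2,0,1],
  [11.8,-44.7,2,0,1],
  [11.8,-44.7,2,0,1],
])

```text
clock: 1.7
eef_pos: [484.7, 132.2, 273.2]
tool_rot: [3.141, 0.0, 0.118]
force: [0.9, -0.5, 0.0]
width: -0.1
```

play_rows([
  [0,0,0,0,1],
  [0,0,0,0,1],
  [0,0,0,0,1],
])

```text
clock: 2.0
eef_pos: [484.7, 128.7, 273.1]
tool_rot: [3.14, 0.001, 0.116]
force: [0.2, -0.8, -0.6]
width: -0.2
```

```bash
python3 - <<'E'
from h import *
from fit import W,cart,u
d=cam("wrist"); dump(d,"w1.pkl"); save(d,"w1.png",k=1.5)
L=[cart(62,x,y) for x in(-22,22) for y in(-10,10)]
print("pred bar end corners px*1.5",np.round(proj(d,W(u,L))*1.5).tolist())
E
python3 to.py 502.8 194.8 227.3 .118
```

```text
unit [5.93578352e+02 2.05658718e+02 1.18235849e-01] [ 0.1  0.2 -0.2 -0.2 -0.6 -0.   0.3 -0.7 -0.  -0.1  0.  -0.   0.2  0.
  0.2 -0.6 -0.2  0.3 -0.4 -0.3  0.1 -0.1  0.  -0.4]
tray [ 5.44573577e+02 -2.09780192e+02 -3.29461397e-02] [ 0.1 -0.1  0.1 -0.3 -0.3  0.3  0.1  0.1]
pred bar end corners px*1.5 [[267.0, 230.0], [225.0, 230.0], [247.0, 151.0], [198.0, 152.0]]
t 2.05 tcp [484.9 128.4 273.3] rot [3.141e+00 1.000e-03 1.150e-01] F [ 0.2 -0.5  0.1] w -0.1 q [-0.28  0.38 -0.05  1.88  0.02  0.88 -1.8 ]
[ 2.55 -6.39  4.59] turn -0.15
```

View pics/w1.png

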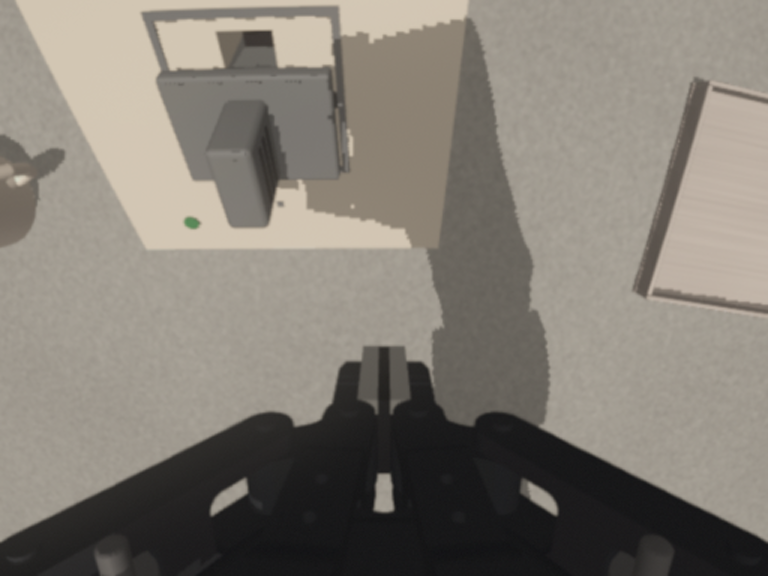

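play_rows([
  [2.5,-6.3,2,0,1],
  [2.5,-6.3,2,0,1],
  [2.5,-6.3,4.6,0,1],
  [2.5,-6.3,4.6,0,1],
  [2.5,-6.3,4.6,0,1],
])

```text
clock: 2.55
eef_pos: [502.4, 193.8, 227.5]
tool_rot: [3.14, 0.001, 0.115]
force: [0.7, -0.4, 0.5]
width: -0.0
```

```bash
python3 to.py 517 196 206.8 .118;  python3 to.py 521.5 196.6 200.3 .118
```

```text
t 2.55 tcp [502.4 193.8 227.5] rot [3.14e+00 1.00e-03 1.15e-01] F [ 0.7 -0.4  0.5] w -0.0 q [-0.38  0.49 -0.06  1.84  0.04  0.81 -1.91]
[ 1.48 -0.05  2.07] turn -0.15
t 2.55 tcp [502.4 193.8 227.5] rot [3.14e+00 1.00e-03 1.15e-01] F [ 0.7 -0.4  0.5] w -0.0 q [-0.38  0.49 -0.06  1.84  0.04  0.81 -1.91]
[ 1.93 -0.06  2.72] turn -0.15
```

play_rows([
  [0.57,0,0.82,0,1],
  [1.1,0,1.6,0,1],
  [1.32,0,1.88,0,1],
  [1.32,0,1.88,0,1],
  [1.32,0,1.88,0,1],
])

```text
clock: 3.05
eef_pos: [515.5, 197.3, 208.6]
tool_rot: [-3.142, 0.0, 0.118]
force: [0.1, 0.6, -0.1]
width: -0.3
```

play_rows([
  [0.06,0,0.08,0,1],
  [0.12,0,0.16,0,1],
  [0.17,0,0.25,0,1],
  [0.23,0,0.33,0,1],
  [0.23,0,0.33,0,1],
])

```text
clock: 3.55
eef_pos: [517.8, 197.7, 205.3]
tool_rot: [-3.142, -0.0, 0.118]
force: [-0.0, -0.4, 0.7]
width: -0.2
```

play_rows([
  [0.06,0,0.08,0,1],
  [0.12,0,0.16,0,1],
  [0.12,0,0.16,0,1],
])

```text
clock: 3.85
eef_pos: [518.2, 197.9, 204.4]
tool_rot: [-3.142, 0.001, 0.118]
force: [-2.9, -0.2, 7.2]
width: 0.4
```

play_rows([
  [0.06,0,0.08,0,1],
  [0.12,0,0.16,0,1],
  [0.12,0,0.16,0,1],
])

```text
clock: 4.15
eef_pos: [519.1, 198.0, 203.1]
tool_rot: [-3.142, 0.002, 0.118]
force: [-5.4, -0.1, 10.4]
width: -0.2
```

play_rows([
  [0.06,0,0.08,0,1],
  [0.12,0,0.16,0,1],
  [0.17,0,0.25,0,1],
  [0.23,0,0.33,0,1],
  [0.23,0,0.33,0,1],
])

```text
clock: 4.65
eef_pos: [521.3, 198.3, 199.9]
tool_rot: [-3.141, 0.002, 0.118]
force: [-5.8, -2.1, 10.3]
width: -0.3
```

play_rows([
  [0.06,0,0.08,0,1],
  [0.12,0,0.16,0,1],
  [0.12,0,0.16,0,1],
])

```text
clock: 4.95
eef_pos: [522.5, 198.4, 198.3]
tool_rot: [-3.141, 0.002, 0.118]
force: [-4.6, -0.9, 10.7]
width: -0.0
```

play_rows([
  [-2,0,-2.9,0,1],
  [-4.0,0,-5.7,0,1],
  [-4.0,0,-5.7,0,0.5],
  [-4.0,0,-5.7,0,0],
  [-4.0,0,-5.7,0,0],
  [-4.0,0,-5.7,0,0],
  [-4.0,0,-5.7,0,0],
  [-4.0,0,-5.7,0,0],
])

```text
clock: 5.75
eef_pos: [483.9, 193.5, 253.5]
tool_rot: [3.141, 0.001, 0.118]
force: [-0.6, -0.0, 1.1]
width: 84.4
```

```bash
python3 - <<'E'
from h import *
from fit import W,cart,u
d=cam("wrist"); dump(d,"w2.pkl"); save(d,"w2.png",k=1.5)
for h in(62,94): print("pred bar end",h,np.round(proj(d,W(u,[cart(h,x,y) for x in(-22,22) for y in(-10,10)]))*1.5).tolist())
print("grip out",W(u,[cart(73),cart(76)]))
E
python3 to.py 520 196 280 .118
```

```text
unit [5.93578352e+02 2.05658718e+02 1.18235849e-01] [ 0.1  0.2 -0.2 -0.2 -0.6 -0.   0.3 -0.7 -0.  -0.1  0.  -0.   0.2  0.
  0.2 -0.6 -0.2  0.3 -0.4 -0.3  0.1 -0.1  0.  -0.4]
tray [ 5.44573577e+02 -2.09780192e+02 -3.29461397e-02] [ 0.1 -0.1  0.1 -0.3 -0.3  0.3  0.1  0.1]
pred bar end 62 [[406.0, 253.0], [360.0, 253.0], [411.0, 170.0], [356.0, 170.0]]
pred bar end 94 [[409.0, 313.0], [358.0, 313.0], [415.0, 233.0], [352.0, 233.0]]
grip out [[521.61324519 197.10998922 204.79809923]
 [519.90452953 196.90701103 207.25555537]]
t 5.8 tcp [483.9 193.5 253.7] rot [3.141e+00 1.000e-03 1.180e-01] F [ 0.3 -0.2 -0.5] w 85.5 q [-0.39  0.43 -0.06  1.86  0.03  0.85 -1.92]
[ 3.61  0.18 -2.63] turn 0.0
```

View pics/w2.png

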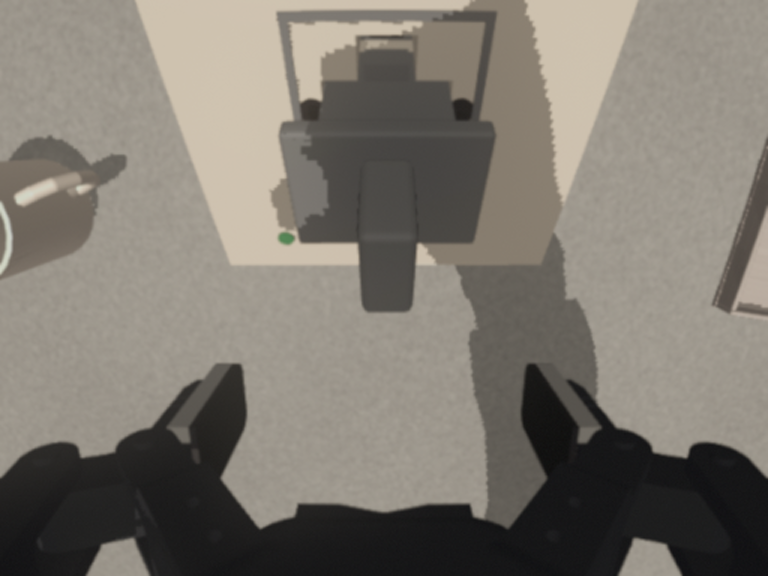

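```bash
python3 to.py 518.8 196 253 .118 518.8 196 200 .118
```

```text
t 5.8 tcp [483.9 193.5 253.7] rot [3.141e+00 1.000e-03 1.180e-01] F [ 0.3 -0.2 -0.5] w 85.5 q [-0.39  0.43 -0.06  1.86  0.03  0.85 -1.92]
[3.49 0.16 0.07] turn 0.0
[3.5  0.16 5.37] turn 0.0
```

play_rows([
  [3.5,0.16,0.1,0,0],
  [3.5,0.16,0.1,0,0],
  [3.5,0.16,2.7,0,0],
  [3.5,0.16,5.37,0,0],
  [3.5,0.16,5.37,0,0],
  [3.5,0.16,5.37,0,0],
  [3.5,0.16,5.37,0,0],
  [3.5,0.16,5.37,0,0],
])

```text
clock: 6.6
eef_pos: [519.6, 196.5, 201.8]
tool_rot: [-3.141, -0.002, 0.118]
force: [0.4, 0.9, -0.5]
width: 85.4
```

play_rows([
  [0,0,0,0,0.5],
  [0,0,0,0,0.8],
  [0,0,0,0,1],
  [0,0,0,0,1],
  [0,0,0,0,1],
  [0,0,0,0,1],
  [0,0,0,0,1],
  [0,0,0,0,1],
])

```text
clock: 7.4
eef_pos: [518.8, 196.2, 200.7]
tool_rot: [-3.142, -0.0, 0.118]
force: [-1.0, -0.6, 3.1]
width: 19.4
```

```bash
python3 to.py
```

```text
t 7.4 tcp [518.8 196.2 200.7] rot [-3.142 -0.     0.118] F [-1.  -0.6  3.1] w 19.4 q [-0.38  0.54 -0.05  1.83  0.04  0.77 -1.9 ]
```

play_rows([
  [-0.57,0,-0.82,0,1],
  [-1.15,0,-1.64,0,1],
  [-1.72,0,-2.46,0,1],
  [-2.58,0,-3.69,0,1],
  [-3.44,0,-4.91,0,1],
  [-4.3,0,-6.14,0,1],
  [-5.16,0,-7.37,0,1],
  [-5.16,0,-7.37,0,1],
])

```text
clock: 8.2
eef_pos: [467.0, 190.4, 276.2]
tool_rot: [-3.141, -0.002, 0.119]
force: [0.4, -0.3, -2.9]
width: 19.5
```

```bash
python3 - <<'E'
from h import *
d=cam("scene"); dump(d,"s3.pkl"); A=d["img"][110:240,240:400]
w=cam("wrist"); dump(w,"w3.pkl")
A=cv2.resize(A,(400,325),interpolation=cv2.INTER_CUBIC); B=cv2.resize(w["img"],(400,300))
cv2.imwrite("pics/p3.png",np.hstack([A[:300],B])[:,:,::-1])
E
python3 to.py
```

```text
t 8.3 tcp [467.6 190.1 274.6] rot [-3.141e+00 -1.000e-03  1.180e-01] F [ 0.2 -0.4 -3.6] w 19.8 q [-0.4   0.38 -0.06  1.87  0.03  0.89 -1.92]
```

View pics/p3.png

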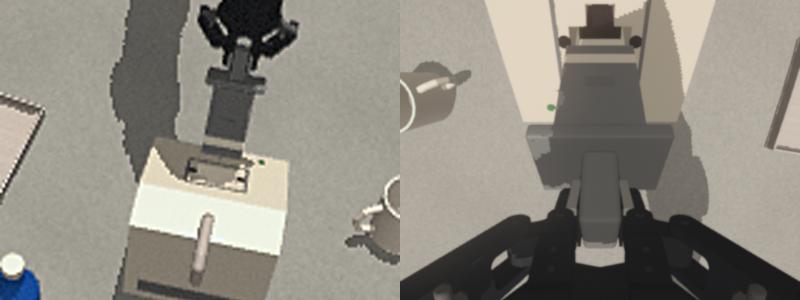

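play_rows([
  [-3,0,0,0,1],
  [-6,0,0,0,1],
  [-8.5,0,0,0,1],
  [-8.5,0,0,0,1],
  [-8.5,0,0,0,1],
  [-8.5,0,0,0,1],
])

```text
clock: 8.9
eef_pos: [384.4, 180.3, 274.1]
tool_rot: [-3.141, -0.001, 0.118]
force: [-0.4, -0.5, -2.6]
width: 19.2
```

```bash
cat > loc.py <<'E'
from to import *; import sys
U=np.array([593.58,205.66]); y=.118
s=status.read_state(); d=s["eef_pos"][:2]-U
print("gx %.1f ly %.1f z %.1f"%(d@[np.cos(y),np.sin(y)],d@[-np.sin(y),np.cos(y)],s["eef_pos"][2]));st()
E
python3 loc.py
```

```text
gx -210.7 ly -0.6 z 274.1
t 8.9 tcp [384.4 180.3 274.1] rot [-3.141e+00 -1.000e-03  1.180e-01] F [-0.4 -0.5 -2.6] w 19.2 q [-0.45  0.26 -0.07  2.06  0.03  0.81 -1.99]
```

play_rows([
  [-0.2,0,4,0,1],
  [-0.2,0,7.5,0,1],
  [-0.2,0,10,0,1],
  [-0.2,0,11.4,0,1],
  [-0.2,0,11.4,0,1],
  [-0.2,0,11.4,0,1],
  [-0.2,0,11.4,0,1],
])

```text
clock: 9.6
eef_pos: [382.3, 180.2, 160.9]
tool_rot: [-3.141, -0.002, 0.118]
force: [0.1, -0.3, -1.8]
width: 19.1
```

```bash
python3 loc.py
```

```text
gx -212.8 ly -0.4 z 160.9
t 9.6 tcp [382.3 180.2 160.9] rot [-3.141e+00 -2.000e-03  1.180e-01] F [ 0.1 -0.3 -1.8] w 19.1 q [-0.46  0.45 -0.06  2.21  0.06  0.48 -2.02]
```

play_rows([
  [0.5,0,0,0,1],
  [0.95,0,-0.3,0,1],
  [1.4,0,-0.6,0,1],
  [1.9,0,-0.9,0,1],
  [2.35,0,-1.2,0,1],
])

```text
clock: 10.1
eef_pos: [402.7, 182.1, 172.4]
tool_rot: [3.141, 0.004, 0.119]
force: [-3.9, -0.0, -0.5]
width: 19.3
```

```bash
python3 loc.py
```

```text
gx -192.3 ly -0.9 z 172.4
t 10.1 tcp [402.7 182.1 172.4] rot [3.141 0.004 0.119] F [-3.9 -0.  -0.5] w 19.3 q [-0.44  0.45 -0.07  2.14  0.05  0.55 -2.  ]
```

play_rows([
  [0.5,0,-0.25,0,1],
  [1.0,0,-0.5,0,1],
  [1.55,0,-0.75,0,1],
  [2.1,0,-1.0,0,1],
  [2.7,0,-1.15,0,1],
  [3.2,0,-1.3,0,1],
  [3.8,0,-1.4,0,1],
  [4.3,0,-1.5,0,1],
])

```text
clock: 10.9
eef_pos: [447.2, 187.4, 187.3]
tool_rot: [3.141, 0.001, 0.118]
force: [-6.1, -0.6, 0.1]
width: 19.3
```

```bash
python3 loc.py; python3 - <<'E'
from h import *
d=cam("scene"); dump(d,"s4.pkl"); A=d["img"][90:220,260:400]
w=cam("wrist"); dump(w,"w4.pkl")
A=cv2.resize(A,(400,371),interpolation=cv2.INTER_CUBIC); B=cv2.resize(w["img"],(400,300))
cv2.imwrite("pics/p4.png",np.hstack([A[:300],B])[:,:,::-1])
E
```

```text
gx -147.5 ly -0.9 z 187.3
t 10.9 tcp [447.2 187.4 187.3] rot [3.141e+00 1.000e-03 1.180e-01] F [-6.1 -0.6  0.1] w 19.3 q [-0.41  0.48 -0.07  2.02  0.05  0.64 -1.96]
```

View pics/p4.png

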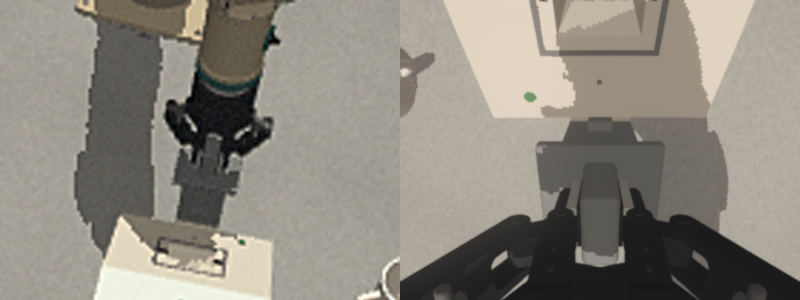

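play_rows([
  [0.4,0,-0.05,0,1],
  [0.8,0,-0.05,0,1],
  [1.2,0,-0.05,0,1],
  [1.4,0,-0.05,0,1],
  [1.4,0,-0.05,0,1],
  [1.4,0,-0.05,0,1],
])

```text
clock: 11.6
eef_pos: [461.4, 189.3, 187.6]
tool_rot: [-3.142, -0.0, 0.118]
force: [-3.6, -0.7, -1.9]
width: 19.4
```

```bash
cat > fitc.py <<'E'
# predict upper cartridge corners in wrist image for several tilts, given grasp point 8..11 mm behind TCP
from h import *
def pts(s,th,g=136,dz=9):
    M=R.from_euler("xyz",s["tool_rot"]).as_matrix(); G=s["eef_pos"]-M[:,2]*dz
    X,Y=M[:,0],np.array([-M[1,0],M[0,0],0]); Z=np.array([0,0,1.])
    c,si=np.cos(th),np.sin(th); u=-si*X+c*Z; e=c*X+si*Z
    f=lambda x,y,z:G+u*(z-g)+e*x+Y*y
    return [f(-22,10,152),f(-22,-10,152),f(32,40,110),f(32,-40,110),f(-27,40,110),f(-27,-40,110)],[f(-22,0,0),f(22,0,0)]
E
python3 loc.py; python3 - <<'E'
from fitc import *
s=status.read_state(); w=cam("wrist"); dump(w,"w5.pkl")
cv2.imwrite("pics/w5.png",cv2.resize(w["img"],None,fx=1.5,fy=1.5)[:,:,::-1])
for t in(-5,0,5,10): print(t,np.round(proj(w,pts(s,np.radians(t))[0])*1.5).tolist())
E
```

```text
gx -133.2 ly -0.7 z 187.6
t 11.6 tcp [461.4 189.3 187.6] rot [-3.142 -0.     0.118] F [-3.6 -0.7 -1.9] w 19.4 q [-0.4   0.49 -0.07  1.99  0.05  0.66 -1.95]
-5 [[343.0, 502.0], [418.0, 502.0], [259.0, 276.0], [502.0, 276.0], [269.0, 439.0], [493.0, 439.0]]
0 [[344.0, 501.0], [417.0, 501.0], [257.0, 271.0], [505.0, 271.0], [270.0, 430.0], [492.0, 430.0]]
5 [[344.0, 500.0], [416.0, 500.0], [254.0, 267.0], [507.0, 266.0], [271.0, 421.0], [492.0, 421.0]]
10 [[345.0, 498.0], [416.0, 498.0], [251.0, 263.0], [510.0, 263.0], [271.0, 411.0], [491.0, 411.0]]
```

View pics/w5.png

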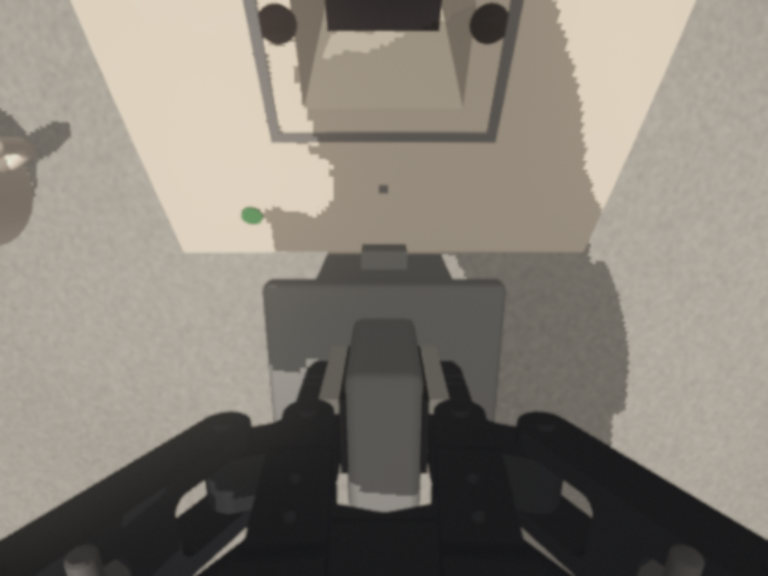

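```bash
cat > solve.py <<'E'
from fitc import *; import pickle
from scipy.optimize import least_squares
def P(s,p):
    th,dx,dy,h=p; M=R.from_euler("xyz",s["tool_rot"]).as_matrix(); X=M[:,0]; Y=np.array([-M[1,0],M[0,0],0]); Z=np.array([0,0,1.])
    c,si=np.cos(th),np.sin(th); u=-si*X+c*Z; e=c*X+si*Z; G=s["eef_pos"]+Z*9+dx*X+dy*Y
    return lambda L:[G+u*(z-131+h)+e*x+Y*y for x,y,z in L]
def solve(s,w,L,px):
    f=lambda p:(proj(w,P(s,p)(L))-np.array(px)).ravel()
    r=least_squares(f,[0,0,0,-5]); print("tilt deg %.1f dx %.1f dy %.1f h %.1f"%(np.degrees(r.x[0]),*r.x[1:]),np.round(f(r.x),1)); return r.x
E
python3 - <<'E'
from solve import *
s=status.read_state(); w=pickle.load(open("w5.pkl","rb"))
L=[(-22,10,152),(-22,-10,152),(22,10,152),(22,-10,152),(32,40,110),(32,-40,110),(22,10,110),(22,-10,110)]
px=np.array([(348,508),(419,508),(346,375),(424,375),(263,281),(506,281),(358,321),(411,321)])/1.5
p=solve(s,w,L,px); solve(s,w,L[2:],px[2:])
print("foot ctr/edges",P(s,p)([(0,0,0),(-22,0,0),(22,0,0)]))
E
```

```text
tilt deg 1.8 dx -7.3 dy -1.2 h -9.8 [ 1.2  1.   0.1  1.  -0.3 -0.2 -0.3 -0.2  1.   3.6 -1.3  3.5 -2.1 -4.4
  1.8 -4.4]
tilt deg 0.7 dx -6.1 dy -1.2 h -6.6 [-0.8 -0.2  0.6 -0.2 -0.1  3.9  0.2  3.9 -2.3 -3.6  2.4 -3.7]
foot ctr/edges [array([458.66468669, 187.86612793,  55.86942324]), array([436.82939244, 185.27182093,  55.15841587]), array([480.49998094, 190.46043494,  56.58043061])]
```

play_rows([
  [-1,0,0,0,1],
  [-2.5,0,-1,0,1],
  [-3,0,-4,0,1],
  [-3,0,-7,0,1],
  [-3,0,-9,0,1],
  [-3,0,-9,0,1],
])

```text
clock: 12.25
eef_pos: [434.2, 187.1, 280.8]
tool_rot: [-3.139, -0.01, 0.118]
force: [-0.0, 0.4, -2.9]
width: 19.1
```

```bash
python3 to.py 545 -210 277 .118
```

```text
t 12.25 tcp [434.2 187.1 280.8] rot [-3.139 -0.01   0.118] F [-0.   0.4 -2.9] w 19.1 q [-0.41  0.32 -0.08  1.95  0.03  0.86 -1.95]
[ 6.32 40.73  0.32] turn 0.0
```

play_rows([
  [0.3,2,0,0,1],
  [0.8,5,0,0,1],
  [1.4,9,0,0,1],
  [2.0,13,0,0,1],
  [2.6,17,0,0,1],
  [3.3,21,0,0,1],
  [3.9,25,0,0,1],
  [4.5,29,0,0,1],
])

```text
clock: 13.05
eef_pos: [510.6, -98.7, 276.5]
tool_rot: [3.141, -0.001, 0.118]
force: [1.0, 0.4, -2.6]
width: 19.1
```

play_rows([
  [0.5,3,0,0,1],
  [1.0,6,0,0,1],
  [1.4,9,0,0,1],
  [1.6,10.6,0,0,1],
  [1.7,11.5,0,0,1],
  [1.7,11.5,0,0,1],
  [1.7,11.5,0,0,1],
])

```text
clock: 13.75
eef_pos: [540.6, -207.3, 277.3]
tool_rot: [-3.14, 0.0, 0.12]
force: [-0.3, 1.1, -1.9]
width: 19.3
```

```bash
python3 to.py 545 -210 147 .118; python3 - <<'E'
from h import *
d=cam("scene"); dump(d,"s6.pkl"); A=d["img"][70:200,150:290]
w=cam("wrist"); dump(w,"w6.pkl")
A=cv2.resize(A,(560,520),interpolation=cv2.INTER_CUBIC)
cv2.imwrite("pics/p6.png",A[:,:,::-1])
E
```

```text
t 13.75 tcp [ 540.6 -207.3  277.3] rot [-3.14  0.    0.12] F [-0.3  1.1 -1.9] w 19.3 q [ 0.3   0.49  0.03  1.68 -0.02  0.98 -1.12]
[ 0.41  0.34 13.03] turn 0.1
```

View pics/p6.png

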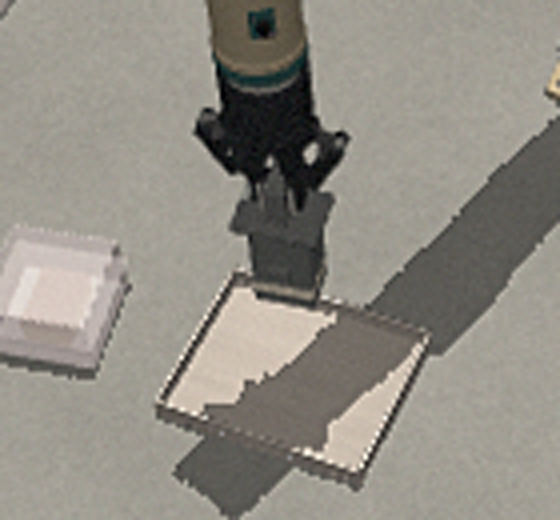

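play_rows([
  [0.4,0.3,3,0,1],
  [0.4,0.3,6,0,1],
  [0.4,0.3,9,0,1],
  [0.4,0.3,11,0,1],
  [0.4,0.3,12.2,0,1],
  [0.4,0.3,12.8,0,1],
  [0.4,0.3,12.8,0,1],
  [0.4,0.3,12.8,0,1],
])

```text
clock: 14.65
eef_pos: [545.8, -211.7, 150.7]
tool_rot: [3.141, -0.002, 0.118]
force: [0.1, -0.1, -2.5]
width: 19.6
```

play_rows([
  [0,0,0.2,0,1],
  [0,0,0.4,0,1],
  [0,0,0.6,0,1],
  [0,0,0.6,0,1],
  [0,0,0.6,0,1],
])

```text
clock: 15.15
eef_pos: [545.0, -211.7, 143.7]
tool_rot: [-3.142, 0.0, 0.118]
force: [0.1, 0.0, -2.2]
width: 19.2
```

play_rows([
  [0,0,0.15,0,1],
  [0,0,0.3,0,1],
  [0,0,0.4,0,1],
  [0,0,0.4,0,1],
])

```text
clock: 15.55
eef_pos: [544.9, -211.6, 139.5]
tool_rot: [-3.141, 0.0, 0.118]
force: [0.5, -1.4, -3.5]
width: 19.3
```

play_rows([
  [0,0,0.1,0,1],
  [0,0,0.2,0,1],
  [0,0,0.2,0,1],
])

```text
clock: 15.85
eef_pos: [544.9, -211.6, 137.6]
tool_rot: [-3.141, 0.0, 0.118]
force: [-0.6, 0.0, -2.2]
width: 19.2
```

play_rows([
  [0,0,0.1,0,1],
  [0,0,0.2,0,1],
  [0,0,0.2,0,1],
])

```text
clock: 16.15
eef_pos: [544.9, -211.6, 135.5]
tool_rot: [-3.141, 0.0, 0.118]
force: [-0.0, 0.5, -2.9]
width: 19.4
```

play_rows([
  [0,0,0.1,0,1],
  [0,0,0.2,0,1],
  [0,0,0.2,0,1],
])

```text
clock: 16.45
eef_pos: [544.9, -211.6, 133.5]
tool_rot: [-3.141, 0.0, 0.118]
force: [-0.8, -0.8, -2.4]
width: 19.2
```

play_rows([
  [0,0,0.1,0,1],
  [0,0,0.2,0,1],
  [0,0,0.2,0,1],
])

```text
clock: 16.75
eef_pos: [544.9, -211.6, 131.5]
tool_rot: [-3.141, 0.0, 0.118]
force: [0.0, -0.4, -2.8]
width: 19.6
```

play_rows([
  [0,0,0.1,0,1],
  [0,0,0.1,0,1],
])

```text
clock: 16.95
eef_pos: [545.2, -211.6, 131.3]
tool_rot: [3.141, -0.001, 0.118]
force: [-0.9, 0.5, 3.3]
width: 19.9
```

play_rows([
  [0,0,0.1,0,1],
  [0,0,0.1,0,1],
])

```text
clock: 17.15
eef_pos: [545.5, -211.7, 131.2]
tool_rot: [3.141, -0.001, 0.118]
force: [-1.7, 0.8, 10.4]
width: 19.3
```

play_rows([
  [0,0,0.1,0,1],
  [0,0,0.1,0,1],
])

```text
clock: 17.35
eef_pos: [546.4, -211.6, 131.0]
tool_rot: [3.141, -0.003, 0.118]
force: [-1.4, 1.2, 14.1]
width: 19.3
```

play_rows([
  [0,0,0.1,0,1],
  [0,0,0.2,0,1],
  [0,0,0.2,0,1],
])

```text
clock: 17.65
eef_pos: [548.5, -211.4, 130.5]
tool_rot: [3.14, -0.008, 0.119]
force: [-1.1, 3.6, 21.0]
width: 19.6
```

play_rows([
  [0,0,-0.15,0,1],
  [0,0,-0.3,0,1],
  [0,0,-0.3,0,1],
  [0,0,-0.3,0,1],
])

```text
clock: 18.05
eef_pos: [546.2, -211.6, 130.6]
tool_rot: [3.141, -0.002, 0.118]
force: [1.3, 2.1, 7.8]
width: 19.4
```

```bash
python3 to.py; python3 - <<'E'
from h import *
d=cam("scene"); dump(d,"s7.pkl"); A=cv2.resize(d["img"][80:190,170:270],(364,400),interpolation=cv2.INTER_CUBIC)
w=cam("wrist"); dump(w,"w7.pkl"); B=cv2.resize(w["img"][100:384],None,fx=.8,fy=.8); B=cv2.resize(w["img"][134:384,96:416],(430,336)); B=cv2.copyMakeBorder(B,0,64,0,0,0)
cv2.imwrite("pics/p7.png",np.hstack([A,B])[:,:,::-1])
E
```

```text
t 18.05 tcp [ 546.2 -211.6  130.6] rot [ 3.141e+00 -2.000e-03  1.180e-01] F [1.3 2.1 7.8] w 19.4 q [ 0.31  0.68  0.02  1.81 -0.02  0.66 -1.11]
```

View pics/p7.png

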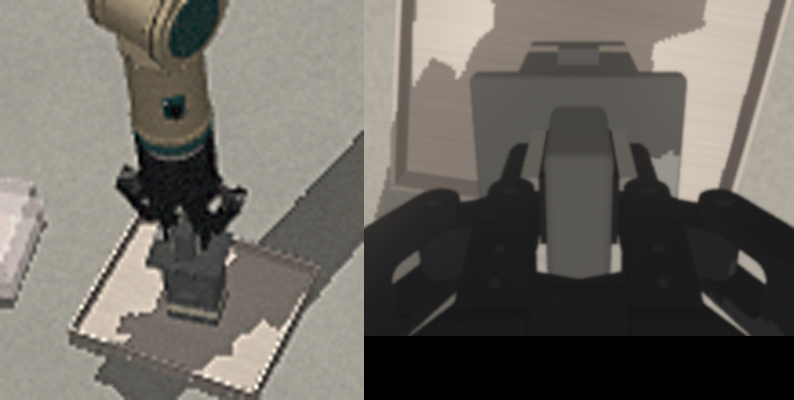

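play_rows([
  [0,0,-0.12,0,1],
  [0,0,-0.12,0,1],
  [0,0,-0.12,0,0.7],
  [0,0,-0.12,0,0.6],
  [0,0,-0.12,0,0.4],
  [0,0,-0.12,0,0],
  [0,0,-0.12,0,0],
  [0,0,-0.12,0,0],
])

```text
clock: 18.95
eef_pos: [545.0, -211.6, 130.9]
tool_rot: [3.142, -0.0, 0.118]
force: [0.1, 0.7, 0.3]
width: 85.0
```

play_rows([
  [0,0,0,0,0],
  [0,0,0,0,0],
  [0,0,-3,0,0],
  [0,0,-7,0,0],
  [0,0,-11,0,0],
  [0,0,-15,0,0],
  [0,0,-15,0,0],
  [0,0,-15,0,0],
])

```text
clock: 19.75
eef_pos: [545.3, -211.7, 281.9]
tool_rot: [3.141, -0.002, 0.118]
force: [-0.3, 0.7, -0.5]
width: 85.8
```

```bash
python3 to.py; python3 - <<'E'
from h import *
d=cam("scene"); dump(d,"s8.pkl"); A=cv2.resize(d["img"][30:270,130:450],(400,300),interpolation=cv2.INTER_CUBIC)
w=cam("wrist"); dump(w,"w8.pkl"); B=cv2.resize(w["img"],(400,300))
cv2.imwrite("pics/p8.png",np.hstack([A,B])[:,:,::-1])
E
```

```text
t 19.75 tcp [ 545.3 -211.7  281.9] rot [ 3.141e+00 -2.000e-03  1.180e-01] F [-0.3  0.7 -0.5] w 85.8 q [ 0.3   0.49  0.03  1.66 -0.02  0.99 -1.12]
```

View pics/p8.png

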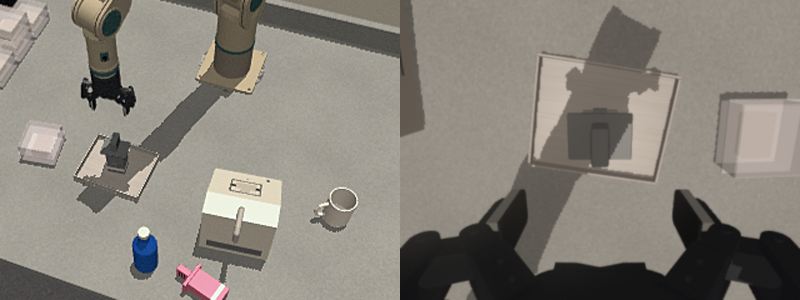

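The picture shows the cartridge standing in the tray at scene crop (116,150), clear of the open gripper. The mug, soap bottle, cake box and pink look-alike have not moved.

```bash
python3 -c "
from cell import order; print(order.finish_job())"
```

```text
the job is handed in; nothing more can be done
None
```

The cartridge is standing upright on its foot near the middle of the steel tray, released, and the job is handed in at about 19.8 s of the 54 s allowed.

- **Release:** I pushed the end face about 7.7 mm in along the port's axis at roughly 11–12 N. The latch let go and the wrist picture showed the cartridge sprung out 32 mm.
- **Pull and turn:** I gripped the bar and drew it out along the axis. The tool can only point straight down, so the cartridge hung tilted 35°. I turned it upright in the grip by pressing its foot lightly against the filter unit's front face, at about 6 N.
- **Set-down:** I lowered it slowly onto the tray floor, where it touched at TCP z 131 mm. I pressed to about 21 N to seat the foot flat, eased off, and opened the fingers.

**Last checks:**
- After the gripper opened and rose 15 cm, the scene and wrist pictures showed the cartridge still upright and clear of the gripper. The force reading was close to zero.
- By eye, the cake box, soap bottle, mug and pink look-alike are where they were.
- One check disagreed: the wrist-camera fit put the bar about 6–7 mm off the grasp point, with a few pixels of misfit. It still gave a tilt of only 1–2°, and the later pictures agreed with that.

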